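# Pin the swing cover onto the patty mould

## Task

The patty mould is clean again: put its cover back flat over the cup, with the cover's eye squarely over the eye of the mould's bracket, then push the red-knobbed pivot pin down through both eyes until it is fully home, and let go. The blue-knobbed pin belongs to another machine and stays in the green block; do not knock over the jar or the small bowl.

Things in the scene. Friction and masses are not known exactly. Their poses are not given: they have to be found in the camera images.
- press: Patty mould, fixed: white base 190 x 125 x 12 mm, white open cup (outer diameter 110, rim 45 mm above the bench, steel floor inside) and, centred 95 mm from the cup's axis along this frame's +x, a dark steel bracket with the lower hinge eye. Origin: cup's axis at bench level; z up. Rim and bracket top are both 45 mm up: the cover rests on both.
- press_eye (a point): Centre of the mouth of the lower hinge eye, on the bracket's top face, 45 mm above the bench: vertical through-hole 14 mm in diameter, 20 mm deep, in a 34 x 34 mm block; 13 mm free below it.
- cover: Loose light-metal cover, 0.3 to 0.55 kg, flat on the bench: disc 120 mm across, 6 thick; arm along +x to a 30 x 30 x 16 mm hinge eye 95 mm from the disc's axis. Black bar handle: x = -20 to +40 mm, 16 wide (y), 6 to 48 above the underside. Flat underside. Origin: disc's axis, underside; z up. Seated: origin 45 mm above the press's origin, x axes the same way.
- cover_eye (a point): Centre of the upper mouth of the cover's hinge eye, 16 mm above the cover's underside: vertical through-hole 14 mm in diameter, 16 mm deep.
- pin: Pivot pin, RED knob, 0.06 kg, upright in either hole of the green block. Brass shank 12 mm across, reaching 44 mm below the origin, the last 10 tapering to 5; flange 24 mm across, 0 to 4 mm above the origin; round red knob 18 mm across, 4 to 30 mm above. Origin: axis, flange underside; z up. Home: flange on the cover's eye, 61 mm above the bench.
- blue_pin: Short pin with a BLUE knob, not to be used: the same head, shank only 24 mm long. Stands in the other hole of the green block. Origin as for the red pin.
- block: Green parts block, fixed, 160 (x) x 60 (y) x 50 mm high, with two vertical holes 15 mm across, 47 deep, at x = -45 and +45 mm. The pins' flanges rest on its top. Origin: centre of its underside. It stands to one side of the mould, the cover to the other; sides may be swapped.
- jar: Amber jar, 60 mm in diameter, 85 mm high, standing beyond the mould; origin: centre of its underside.
- ramekin: Small white bowl, 68 mm in diameter, 45 mm high, on the robot's side of the mould; origin: centre of its underside.
There are look-alikes about, which are no part of the job. Leave any yellow look-alike of the cover alone. Leave any yellow look-alike of the press alone.

How it is judged (in metres and radians):
On the way, in this order (a step that is already met when the one before it is completed fails the run):
1. the cover lies flat on the mould with its eye over the bracket's eye, before the pin is in (horizontal distance between cover_eye and press_eye below 0.004 m and horizontal distance between cover and press below 0.01 m and z of cover in the frame of press between 0.0425 and 0.0485 m and angle between cover's own z axis and vertical below 0.05 rad), for 0.2 s.
2. the red pin is home through both eyes (all of step 1 and horizontal distance between pin and press_eye below 0.004 m and z of pin in the frame of press between 0.058 and 0.0645 m and angle between pin's own z axis and vertical below 0.08 rad), for 0.2 s.
At the end, for the whole second after the job is handed in: Cover level within 0.05 rad, underside 42.5 to 48.5 mm up, its eye within 4 mm of the bracket's eye, its centre within 10 mm of the cup's axis; red pin through both eyes, within 4 mm of them and 0.08 rad of upright, flange underside 58 to 64.5 mm up; both released and at rest (all of step 2 and linear speed of each of cover, pin below 0.02 m/s); the robot touches nothing.
It fails at once if the blue pin is taken or moved by more than 15 mm (distance of blue_pin from where it was at the start of the episode above 0.015 m).
It fails at once if the jar is knocked over (angle between jar's own z axis and vertical above 0.6 rad).
It fails at once if the ramekin is knocked over (angle between ramekin's own z axis and vertical above 0.6 rad).
It also fails if it takes over 54 s, if anything falls off the work surface, if the arm or the gripper's body presses on something with over 40 N, if the wrist force passes 120 N, or if a joint passes its speed limit or range.

## Robot

A 6-joint arm with a two-finger parallel gripper is mounted at the origin on the work surface. World frame = base frame: x ahead of the robot, y to its left, z up, the work surface at z = 0. Lengths are in mm, angles in degrees, forces in N, time in s.
With the tool pointing down it reaches from about 350 to 850 mm from the base axis. Payload 8.1 kg.
Tool frame: the origin (TCP) lies midway between the tips of the shut fingers; the grasp point (between the pads) lies 19 mm behind it; z points along the fingers, y is the line along which they close (so a half turn about z gives the same grasp; the last joint's range is limited). The gripper opens to 85 mm and grips with 20 to 120 N. Pads are 22 mm wide; open, the fingers measure 114 mm over their backs; the gripper's body (76 mm by 85 mm) begins 54 mm behind the grasp point. The pads swing forward as they close: fully open they stand 13 mm farther back than shut.
Start: joints at [60.424, 7.471, 85.268, -0, 87.261, -4.893], TCP at [250.539, 545.193, 231.292] pointing down, gripper open.
Joint ranges: [-169.43, 169.43], [-51.17, 129.36], [1.28, 143.12], [-76.62, 256.62], [0, 156.53], [-152.29, 152.29]. Speed limits (degrees/s): [136.94, 136.94, 159.86, 180, 180, 180].

## Interface

Orientations are given as [roll, pitch, yaw] about the fixed x, y, z axes, in that order (R = Rz(yaw) Ry(pitch) Rx(roll)).
In Python, from bench import r gives the robot as it stands.
- The arm moves only by the tool send_rows, never from a script. Its argument "increments" is a list of rows, each a list of 6 numbers: the shift along the tool's x, y, z in mm, then the turn, a rotation vector about the tool's x, y, z in rad. A call has 1 to 5 rows; each row shifts and turns the commanded pose from where the row before left it, along the tool's axes as they then stand; what a row does not reach is not made up. A row lasts 1/8 s, in which the tool goes at most 62.5 mm and 10.7 degrees, less where a joint would pass 70% of its speed; a pose out of reach is approached as far as the arm can. A call is refused whole if a number of a shift passes 62.5 or a number of a turn 0.188, either way. A call with a gripper value outside its range is refused whole. "grip" is the closure, from -1 (fully open) to 1 (shut), set as the call begins (left out, the last holds). The fingers move at their own pace and stop on an object; "grip_force" is the grip in N (left out, the last holds). Time passes only in rows, so rows that do not move let the fingers close. It gives the time, the measured TCP pose, the force, the opening and the grip force at its end, in the units of the state.
- r.sense(): the state, without advancing time (a new reading comes with each control period).
- r.snapshot(name): name is "side" or "top"; returns a dict with "img" (400x640x3 uint8, blue, green, red), "z_map" (400x640 float32, mm along the optical axis (not along the pixel's ray), 0 where there is no reading), "fx", "fy", "cx", "cy" (pixels), "D" ([k1, k2, p1, p2, k3] as OpenCV has them; the pictures are not rectified), "view" (4x4, takes a point from world to camera coordinates). Camera axes: x right, y down, z forward; pixel columns grow to the right and rows downward; lengths in mm; the calibration is good to about 2 mm. A picture is of the moment at which its call begins.
- r.hand_in(): hands the job in; it is judged then, once.
The state is a dict: "time": time; "joint_pos": joint angles; "qd": joint speeds; "joint_efforts": joint torques, N m; "tool_pos": TCP position; "tcp_rot": TCP orientation; "ft_force": force on the tool from outside, world axes, zero at the start; "wrist_torque": the same for the moment, N m; "finger_gap": finger opening in mm; "grip_force": force on a finger pad.
Only numpy, scipy, OpenCV 4.12 (cv2) and the standard library are available. Lean on these libraries where they do the work, as an engineer would, in place of code of your own. Each camera call takes 0.05 s, during which the arm holds its last target. There are 200 camera calls.

## Working session

There is one attempt and no reset: what is moved stays moved. The work goes in short steps, Python scripts to look and compute and a tool call to move; the robot and the scene stay as the last step left them, time stands still between calls to the robot, and variables do not carry over. Pictures are saved under pics/ and viewed, at most 10 in all, crops included, and the job is handed in when it is done.

Besides the shell and the picture viewer there is one more tool, called after ">>>" as a command line: name --pt "numbers of a row" for each row, then --argument value for the rest. send_rows: Moves the arm, as the interface text tells. Its arguments: {"type":"object","properties":{"increments":{"type":"array"},"grip":{"type":"number"},"grip_force":{"type":"number"}},"required":["increments"]}

```bash
ls; mkdir -p pics
python3 - <<'E'
from bench import r
import cv2,numpy as np,pickle
a=r.snapshot("top");b=r.snapshot("side")
pickle.dump((a,b),open('s0.pkl','wb'))
for n,s in(("top",a),("side",b)):
    cv2.imwrite(f"pics/{n}0.png",s["img"]); print(n,s["fx"],s["fy"],s["cx"],s["cy"],s["D"],np.round(s["view"],4).tolist())
s=r.sense();print(s)
E
```

```text
pics
top 441.48331737700954 441.48331737700954 326.67418093090095 201.98766607367847 [0.01632893 0.         0.         0.         0.        ] [[0.0935, -0.9956, -0.0042, -87.4163], [-0.9729, -0.0905, -0.2129, 482.6535], [0.2116, 0.024, -0.9771, 1137.9504], [0.0, 0.0, 0.0, 1.0]]
side 376.76845630907246 376.76845630907246 324.5110417366169 196.76433854508699 [-0.00208835  0.          0.          0.          0.        ] [[0.8177, -0.5751, 0.0243, -420.0339], [-0.2949, -0.4549, -0.8403, 174.1173], [0.4943, 0.6799, -0.5416, 813.5354], [0.0, 0.0, 0.0, 1.0]]
{'time': 0.1, 'joint_pos': array([ 6.04221358e+01,  7.51152784e+00,  8.53220185e+01, -1.36664376e-03,
        8.72621355e+01, -4.89394275e+00]), 'qd': array([ 0.03433949, -0.0725971 , -0.13158159, -0.08119798,  0.04033443,
        0.00514378]), 'joint_efforts': array([ 8.60533928e-04, -5.70952749e+01, -5.01941013e+01, -1.67037470e-04,
        8.30917095e-03,  8.32591724e-06]), 'tool_pos': array([250.32026585, 544.74887567, 230.35133749]), 'tcp_rot': array([-1.79904551e+02, -6.80276990e-03,  1.55316139e+02]), 'ft_force': array([0.05767205, 0.06500177, 0.48194692]), 'wrist_torque': array([-0.00490258,  0.00275653,  0.00435739]), 'grip_force': 0.0, 'finger_gap': 84.9778858179127}
```

View pics/top0.png

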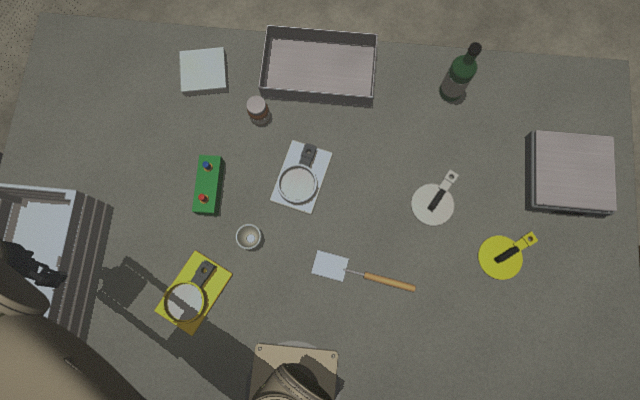

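View pics/side0.png

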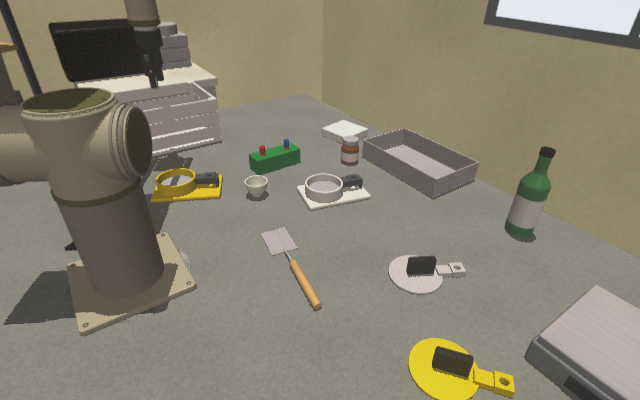

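Look-alikes, in top-view pixels:
- **Cover:** light-metal (433,204), or yellow (500,257).
- **Press:** white (298,185), or yellow (186,302).
- **Pin:** red (202,198), or blue (207,166).

I choose the light-metal cover, the white press and the red pin. I'll check that choice in one close crop.

```bash
cat > h.py <<'E'
import cv2,numpy as np
def K(s): return np.array([[s["fx"],0,s["cx"]],[0,s["fy"],s["cy"]],[0,0,1.]])
def rays(s,uv):
    uv=np.asarray(uv,float).reshape(-1,1,2)
    n=cv2.undistortPoints(uv,K(s),np.array(s["D"],float)).reshape(-1,2)
    V=np.array(s["view"]);R=V[:3,:3];c=-R.T@V[:3,3]
    d=np.c_[n,np.ones(len(n))]
    return c,d@R   # world dirs with unit depth along optical axis
def plane(s,uv,z):
    c,d=rays(s,uv); return c+d*((z-c[2])/d[:,2:3])
def cloud(s):
    h,w=s["z_map"].shape
    u,v=np.meshgrid(np.arange(w),np.arange(h))
    c,d=rays(s,np.stack([u,v],-1).astype(float)); 
    return (c+d*s["z_map"].reshape(-1,1)).reshape(h,w,3)
def proj(s,P):
    V=np.array(s["view"]);rv=cv2.Rodrigues(V[:3,:3])[0]
    return cv2.projectPoints(np.asarray(P,float).reshape(-1,1,3),rv,V[:3,3],K(s),np.array(s["D"],float))[0].reshape(-1,2)
E
python3 - <<'E'
import pickle,cv2,numpy as np
from h import *
a,b=pickle.load(open('s0.pkl','rb'))
def crop(s,u,v,w,h,k): return cv2.resize(s["img"][v-h//2:v+h//2,u-w//2:u+w//2],(w*k,h*k),interpolation=cv2.INTER_NEAREST)
T=np.hstack([crop(a,438,196,66,75,4),crop(a,302,176,68,75,4),crop(a,207,184,66,75,4)])
B=np.hstack([crop(b,425,270,100,75,4)[:,:],crop(b,334,186,100,75,4)])
cv2.imwrite('pics/c.png',np.vstack([T[:296],B[:296]]) if T.shape[1]==B.shape[1] else np.vstack([T,B[:, :T.shape[1]]]))
C=cloud(a);D=cloud(b)
# heights
for n,X,u,v in(("bench",C,370,180),("rim?",C,298,166),("cov disc",C,420,210),("handle",C,437,200),("blk",C,208,182),("bracket",C,309,153),("side disc",D,405,280),("side handle",D,422,265)):
    print(n,np.round(X[v,u],1))
E
```

```text
bench [ 573.9 -157.3    4. ]
rim? [587.6  47.5  32.9]
cov disc [ 500.5 -302.5    3.2]
handle [ 523.1 -338.7   45.9]
blk [514.  284.4  52.7]
bracket [624.6  20.   44.1]
side disc [ 488.2 -340.9    4.6]
side handle [ 528.4 -347.1   32.7]
```

View pics/c.png

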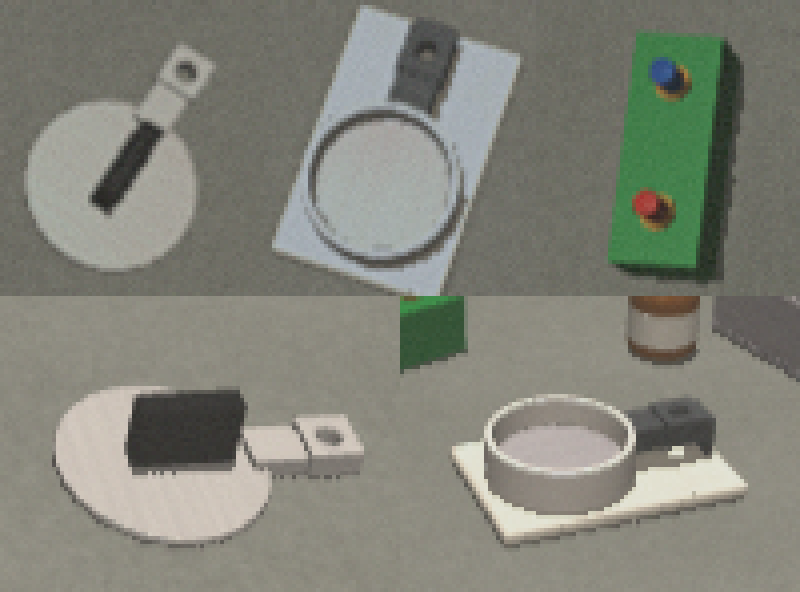

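The crops confirm the choice: light-metal cover with black handle and eye at (451,176), white press with bracket eye at (308,151), and red pin at (202,198) with blue at (207,166). Next I'll measure.

```bash
cat > meas.py <<'E'
from h import *
from scipy.optimize import least_squares
def big(m):
    n,l,st,_=cv2.connectedComponentsWithStats(m.astype(np.uint8)); return l==1+np.argmax(st[1:,4])
def contour(m): return max(cv2.findContours(m.astype(np.uint8),cv2.RETR_EXTERNAL,cv2.CHAIN_APPROX_NONE)[0],key=len).reshape(-1,2).astype(float)
def circ(P,r0=None):
    f=(lambda p:np.hypot(P[:,0]-p[0],P[:,1]-p[1])-p[2])
    q=least_squares(f,[*P[:,:2].mean(0),60],loss='soft_l1',f_scale=1.); return q.x,np.sqrt(np.median(q.fun**2))
def box(s,u0,u1,v0,v1):
    m=np.zeros(s["img"].shape[:2],bool);m[v0:v1,u0:u1]=1;return m
def hole(s,u,v,z,rad=3.5):
    # darkness-weighted centroid about (u,v)
    g=cv2.cvtColor(s["img"],cv2.COLOR_BGR2GRAY).astype(float)
    U,V=np.meshgrid(np.arange(640),np.arange(400))
    for _ in range(6):
        d=np.hypot(U-u,V-v); k=d<rad
        w=np.clip(np.percentile(g[k],80)-g,0,None)*k
        u,v=(w*U).sum()/w.sum(),(w*V).sum()/w.sum()
    return (round(u,2),round(v,2)),plane(s,[[u,v]],z)[0]
E
python3 - <<'E'
import pickle
from meas import *
a,b=pickle.load(open('s0.pkl','rb'))
np.set_printoptions(precision=1,suppress=True)
ga,gb=[cv2.cvtColor(cv2.GaussianBlur(s["img"],(3,3),0),cv2.COLOR_BGR2GRAY) for s in(a,b)]
# cover
for s,g,bx,t in((a,ga,(405,470,160,235),135),(b,gb,(380,470,245,298),150)):
    m=big((g>t)&box(s,*bx)); P=plane(s,contour(m),6)
    c,e=circ(P); k=abs(np.hypot(*(P[:,:2]-c[:2]).T)-c[2])<4; c,e=circ(P[k]); print("cover",c,e,k.mean())
for s,u,v in((a,451,176.5),(b,457,268)): print("cover eye",*hole(s,u,v,16))
# handle top z=48
C,D=cloud(a),cloud(b)
for X,bx,s,g in((C,(405,470,160,235),a,ga),(D,(380,470,245,298),b,gb)):
    m=(X[...,2]>40)&box(s,*bx)&(g<80); P=X[m]; rc=cv2.minAreaRect(P[:,:2].astype(np.float32)); print("handle",P.mean(0),rc)
m=big((ga<75)&box(a,425,445,185,215));P=plane(a,contour(m),48);print("handle px",cv2.minAreaRect(P[:,:2].astype(np.float32)))
# press
for s,u,v in((a,308.3,151.5),(b,354,181)): print("press eye",*hole(s,u,v,45,3))
for X,bx,s in((C,(268,335,138,216),a),(D,(296,372,170,210),b)):
    m=(X[...,2]>40)&(X[...,2]<52)&box(s,*bx); P=X[m]; print("hi",len(P),P[:,2].mean())
    d=np.hypot(P[:,0]-570,P[:,1]-45); 
    c,e=circ(P[d<75]);print("rim",c,e)
m=big((ga>150)&box(a,265,336,136,216));P=plane(a,contour(m),12);rc=cv2.minAreaRect(P[:,:2].astype(np.float32));print("plate",rc)
for s,nm in((a,"top"),(b,"side")):
    h=cv2.cvtColor(s["img"],cv2.COLOR_BGR2HSV)
    sat=(h[...,1]>120)
    bx=(190,225,150,220) if nm=="top" else (245,305,135,175)
    for n,mm in(("red",(h[...,0]<8)|(h[...,0]>172)),("blue",(h[...,0]>105)&(h[...,0]<130))):
        m=big(sat&mm&box(s,*bx)); v,u=np.nonzero(m); print(n,m.sum(),u.mean(),v.mean(),plane(s,[[u.mean(),v.mean()]],50+17)[0])
    m=big((h[...,1]>100)&(h[...,0]>45)&(h[...,0]<80)&box(s,*bx)); 
    X=(C if nm=="top" else D)[m]; X=X[X[:,2]>46];print("block",cv2.minAreaRect(X[:,:2].astype(np.float32)),X[:,2].mean())
for n,u,v in(("jar",257,106),("ram",249,236)):
    print(n,C[v,u])
E
```

```text
cover [ 520.9 -335.3   58. ] 0.6037841041450956 0.72
cover [ 522.7 -336.9   58.9] 0.6293299287874137 0.6309523809523809
cover eye (np.float64(451.25), np.float64(175.88)) [ 603.5 -382.4   16. ]
cover eye (np.float64(456.97), np.float64(267.22)) [ 604.6 -384.9   16. ]
handle [ 527.2 -337.9   47.6] ((527.41162109375, -338.0912780761719), (14.262887001037598, 56.19704818725586), 60.689735412597656)
handle [ 528.  -344.7   45.9] ((528.9960327148438, -343.25311279296875), (14.171520233154297, 57.22559356689453), 60.764320373535156)
handle px ((523.97021484375, -336.04718017578125), (13.998464584350586, 65.51517486572266), 60.36063003540039)
press eye (np.float64(307.9), np.float64(149.93)) [632.9  23.9  45. ]
press eye (np.float64(354.29), np.float64(182.78)) [611.5  -8.2  45. ]
hi 480 44.24176318996412
rim [552.3  43.2  54.5] 10.323835570851369
hi 338 43.3873616811407
rim [552.1  40.1  53.6] 8.983831787990278
plate ((566.4714965820312, 38.089317321777344), (120.49870300292969, 184.9711456298828), 76.64459228515625)
red 31 201.38709677419354 196.74193548387098 [468.7 291.5  67. ]
blue 25 205.24 164.32 [558.9 294.9  67. ]
block ((377.0345764160156, 162.53033447265625), (524.3387451171875, 145.3375701904297), 43.51486587524414) 52.387495265057105
red 45 262.02222222222224 149.4 [469.5 287.6  67. ]
blue 8 285.5 140.5 [567.2 307.   67. ]
block ((237.37033081054688, -164.95758056640625), (1194.8609619140625, 155.15286254882812), 58.640933990478516) 51.116150116833175
jar [732.1 172.7  85.7]
ram [383.2 162.9   6.9]
```

Run:
```python
import pickle
from meas import *
a,b=pickle.load(open('s0.pkl','rb'))
np.set_printoptions(precision=1,suppress=True)
for s,u,v in((a,308.3,151.1),(b,353.9,177.1)):
    print("eye guess",plane(s,[[u,v]],45)[0]); 
    for rad in(2,2.5):print(*hole(s,u,v,45,rad))
C,D=cloud(a),cloud(b)
for X,bx,s in((C,(268,335,138,216),a),(D,(296,372,170,210),b)):
    g=cv2.cvtColor(s["img"],cv2.COLOR_BGR2GRAY)
    m=(X[...,2]>40)&(X[...,2]<52)&box(s,*bx)
    P=X[m&(g>110)]; c=np.array([540,45.])
    for _ in range(8):
        d=np.hypot(*(P[:,:2]-c).T); k=(d>45)&(d<60); f=lambda p:np.hypot(*(P[k,:2]-p).T)-52.5
        q=least_squares(f,c,loss='soft_l1');c=q.x
    print("rim",c,k.sum(),np.median(abs(q.fun)),P[k,2].mean())
    Q=X[m&(g<95)]; Q=Q[Q[:,0]>c[0]+45]; print("bracket top",len(Q),Q.mean(0),cv2.minAreaRect(Q[:,:2].astype(np.float32)))
g=cv2.cvtColor(a["img"],cv2.COLOR_BGR2GRAY); print(g[143:160,300:317]); g=cv2.cvtColor(b["img"],cv2.COLOR_BGR2GRAY); print(g[172:184,345:363])
```

```text
eye guess [629.6  22.4  45. ]
(np.float64(308.28), np.float64(149.75)) [633.5  22.9  45. ]
(np.float64(308.03), np.float64(149.93)) [632.9  23.5  45. ]
eye guess [631.3  18.1  45. ]
(np.float64(353.66), np.float64(176.74)) [632.   20.2  45. ]
(np.float64(353.66), np.float64(176.9)) [631.4  19.4  45. ]
rim [538.1  45.3] 256 1.5081784180508997 44.36304123174105
bracket top 194 [621.6  24.1  44.2] ((621.640625, 24.359025955200195), (31.757354736328125, 61.53397750854492), 75.30708312988281)
rim [539.2  42.6] 201 1.6774792543366743 43.35829782421868
bracket top 96 [620.1  18.   43.4] ((621.768310546875, 20.031356811523438), (31.666757583618164, 61.431148529052734), 76.23226928710938)
[[172 161 151 149 133 116  93  91 101 100 100 114 111 111 114 112 111]
 [172 175 173 174 140 101  87  81  84  84  92  93  96 107 111 117 114]
 [172 172 176 173 112  82  79  83  83  83  80  88  86  87  97 104 113]
 [173 172 174 165 106  75  83  83  79  83  86  87  79  85  82  85  98]
 [169 170 177 139  91  84  83  77  82  82  79  78  84  81  86  84  89]
 [170 174 173 115  79  81  82  77  76  77  81  87  86  8
[... 997 characters left out ...]
115 114 136 138 139 138]
 [138 112 105 104  99  98  96  87  90  91  93  95  98  97 121 137 136 135]
 [113  87  78  95  93  92  84  83  75  76  73  90  93  94 100 120 137 138]
 [ 96  89  71  83  95  94  74  70  70  71  68  83  92  95  93  97 118 135]
 [ 92  93  84  75  86  92  89  80  80  83  86  89  92  96  94  92  94 121]
 [ 93  92  90  91  69  88  93  89  93  91  88  82  82  79  78  74  77  82]
 [ 95  92  94  92  87  66  81  85  81  78  73  72  70  70  67  68  71  79]
 [ 89  84  84  81  76  65  72  70  68  64  70  70  66  63  66  66  68  84]
 [ 75  68  69  68  67  68  68  65  66  70  70  67  65  65  66  69  67  81]
 [ 66  66  67  66  68  62  67  68  67  70  67  63  69  67  71  66  69  94]]
```

>>> send_rows --pt "-20 -22 0 0 0 0" --pt "-36 -40 2 0 0 0" --pt "-36 -40 4 0 0 0" --pt "-36 -40 4 0 0 0" --pt "-36 -40 4 0 0 0" --grip -1

```text
time: 0.72
tool_pos: [323.6, 309.6, 216.8]
tcp_rot: [-180.0, -0.0, 155.3]
ft_force: [-0.2, 0.2, 0.9]
finger_gap: 85.2
grip_force: 0.0
```

>>> send_rows --pt "-36 -40 4 0 0 0" --pt "-36 -40 4 0 0 0" --pt "-36 -40 4 0 0 0" --pt "-36 -40 4 0 0 0" --pt "-36 -40 4 0 0 0"

```text
time: 1.35
tool_pos: [403.6, 52.7, 197.0]
tcp_rot: [180.0, 0.0, 155.3]
ft_force: [0.8, 0.1, -0.8]
finger_gap: 85.2
grip_force: 0.0
```

>>> send_rows --pt "-36 -40 4 0 0 0" --pt "-36 -40 4 0 0 0" --pt "-36 -40 4 0 0 0" --pt "-36 -40 4 0 0 0" --pt "-36 -40 4 0 0 0"

```text
time: 1.98
tool_pos: [483.7, -204.2, 176.8]
tcp_rot: [180.0, -0.0, 155.3]
ft_force: [0.3, 0.2, -0.9]
finger_gap: 85.5
grip_force: 0.0
```

```bash
cat > go.py <<'E'
import sys,numpy as np
from bench import r
from scipy.spatial.transform import Rotation as Ro
s=r.sense();x,y,z,yaw=map(float,sys.argv[1:5])
R=Ro.from_euler('xyz',s["tcp_rot"],degrees=True)
T=Ro.from_euler('xyz',[180,0,yaw],degrees=True)
np.set_printoptions(precision=3,suppress=True)
print("t",round(s["time"],2),"pos",s["tool_pos"],"rot",s["tcp_rot"],"F",s["ft_force"],"gap",s["finger_gap"],"gf",s["grip_force"])
print("shift(now axes)",R.inv().apply(np.array([x,y,z])-s["tool_pos"]),"(target axes)",T.inv().apply(np.array([x,y,z])-s["tool_pos"]),"turn",(R.inv()*T).as_rotvec())
E
python3 go.py 535 -343.5 110 150
```

```text
t 1.98 pos [ 483.689 -204.187  176.792] rot [179.989  -0.022 155.3  ] F [ 0.342  0.2   -0.858] gap 85.54362817266204 gf 0.0
shift(now axes) [-104.857 -105.138   66.731] (target axes) [-114.093  -94.993   66.792] turn [ 0.    -0.     0.092]
```

>>> send_rows --pt "-35 -35 20 0 0 0" --pt "-35 -35 22 0 0 0" --pt "-30 -30 15 0 0 0" --pt "-4 -4 8 0 0 0.092" --pt "0 0 0 0 0 0"

```text
time: 2.6
tool_pos: [533.7, -340.3, 110.4]
tcp_rot: [180.0, -0.2, 150.0]
ft_force: [0.2, 0.8, 0.4]
finger_gap: 85.8
grip_force: 0.0
```

```bash
python3 go.py 535 -343.5 14 150
```

```text
t 2.6 pos [ 533.712 -340.304  110.412] rot [179.974  -0.183 150.015] F [0.185 0.759 0.429] gap 85.8371993500085 gf 0.0
shift(now axes) [-3.021 -2.169 96.402] (target axes) [-2.713 -2.123 96.412] turn [ 0.    -0.003  0.   ]
```

>>> send_rows --pt "-1 -1 20 0 0 0" --pt "-1 -1 25 0 0 0" --pt "0 0 25 0 0 0" --pt "0 0 18 0 0 0" --pt "0 0 7 0 0 0"

```text
time: 3.22
tool_pos: [534.6, -342.1, 15.6]
tcp_rot: [180.0, -0.1, 150.1]
ft_force: [0.3, 0.8, -0.6]
finger_gap: 85.2
grip_force: 0.0
```

>>> send_rows --pt "0 0 0 0 0 0" --pt "0 0 0 0 0 0" --pt "0 0 0 0 0 0" --pt "0 0 0 0 0 0" --pt "0 0 0 0 0 0" --grip 1 --grip_force 80

```text
time: 3.85
tool_pos: [535.9, -343.7, 18.3]
tcp_rot: [-180.0, 0.1, 150.0]
ft_force: [-1.3, -0.8, 5.5]
finger_gap: 15.0
grip_force: 79.5
```

```bash
python3 go.py 535 -343.5 14 150
```

```text
t 3.85 pos [ 535.919 -343.71    18.281] rot [-179.977    0.088  150.042] F [-1.346 -0.814  5.455] gap 14.999442314359543 gf 79.45371508598328
shift(now axes) [ 0.908 -0.275  4.28 ] (target axes) [ 0.901 -0.277  4.281] turn [-0.     0.002  0.001]
```

>>> send_rows --pt "0 0 -8 0 0 0" --pt "0 0 -20 0 0 0" --pt "0 0 -30 0 0 0" --pt "0 0 -30 0 0 0" --pt "0 0 -12 0 0 0"

```text
time: 4.47
tool_pos: [536.6, -343.9, 120.7]
tcp_rot: [-180.0, 0.2, 150.0]
ft_force: [-0.6, 0.1, -4.9]
finger_gap: 14.9
grip_force: 78.2
```

>>> send_rows --pt "0 0 0 0 0 0" --pt "0 0 0 0 0 0" --pt "0 0 0 0 0 0"

```text
time: 4.85
tool_pos: [534.5, -342.4, 115.4]
tcp_rot: [180.0, -0.2, 150.0]
ft_force: [-0.4, 0.2, -5.0]
finger_gap: 14.8
grip_force: 78.2
```

```bash
python3 go.py 535 -343.5 118.3 150
python3 - <<'E'
from bench import r
import cv2,numpy as np,pickle
a=r.snapshot("top");b=r.snapshot("side");pickle.dump((a,b),open('s1.pkl','wb'))
k=lambda s,u,v:cv2.resize(s["img"][v-50:v+50,u-65:u+65],(520,400),interpolation=cv2.INTER_NEAREST)
cv2.imwrite('pics/d.png',cv2.resize(np.vstack([k(a,445,190),k(b,430,230)]),None,fx=.74,fy=.74,interpolation=cv2.INTER_AREA))
E
```

```text
t 4.85 pos [ 534.516 -342.429  115.426] rot [179.979  -0.168 150.043] F [-0.401  0.178 -4.965] gap 14.754256932458464 gf 78.21007490158081
shift(now axes) [-0.946 -0.685 -2.877] (target axes) [-0.955 -0.686 -2.874] turn [ 0.    -0.003  0.001]
```

View pics/d.png

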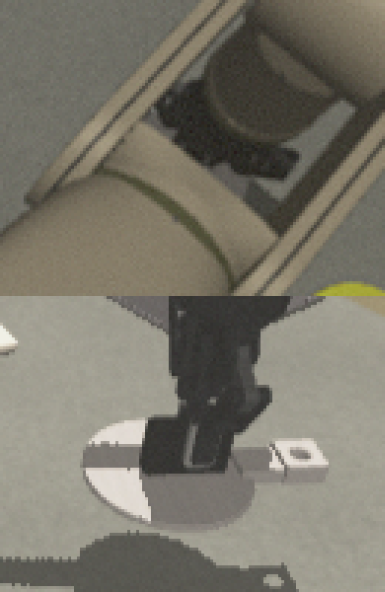

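Cover is held level with its eye at about (466,233) in the side view; the arm hides it from the top view. Next I carry it over the press.

>>> send_rows --pt "8 16 0 0 0 0" --pt "15 29 0 0 0 0" --pt "18 36 0 0 0 0" --pt "20 40 0 0 0 0" --pt "20 40 0 0 0 0"

```text
time: 5.58
tool_pos: [545.4, -160.9, 117.2]
tcp_rot: [180.0, -0.0, 150.1]
ft_force: [0.1, 0.6, -4.9]
finger_gap: 14.9
grip_force: 78.3
```

>>> send_rows --pt "20 40 0 0 0 0" --pt "20 40 0 0 0 -0.05" --pt "20 40 0 0 0 -0.05" --pt "22 30 0 0 0 -0.05" --pt "10 18 0 0 0 -0.05"

```text
time: 6.2
tool_pos: [539.9, 30.1, 117.1]
tcp_rot: [180.0, -0.0, 161.7]
ft_force: [0.8, -0.0, -5.1]
finger_gap: 15.3
grip_force: 78.4
```

>>> send_rows --pt "0 0 0 0 0 -0.05" --pt "0 0 0 0 0 -0.03" --pt "0 0 0 0 0 0" --pt "0 0 0 0 0 0"

```text
time: 6.7
tool_pos: [540.8, 27.2, 117.3]
tcp_rot: [-180.0, -0.0, 166.0]
ft_force: [-0.5, -0.3, -4.5]
finger_gap: 14.7
grip_force: 78.5
```

```bash
python3 go.py 554 40 85 166
```

```text
t 6.7 pos [540.845  27.205 117.25 ] rot [-179.995   -0.002  166.011] F [-0.546 -0.258 -4.483] gap 14.722174809467313 gf 78.51391553878784
shift(now axes) [-9.673 15.598 32.248] (target axes) [-9.669 15.597 32.25 ] turn [-0. -0.  0.]
```

>>> send_rows --pt "-5 8 12 0 0 0" --pt "-4.7 7.6 12 0 0 0" --pt "0 0 11 0 0 0" --pt "0 0 0 0 0 0" --pt "0 0 0 0 0 0"

```text
time: 7.32
tool_pos: [553.9, 40.4, 82.2]
tcp_rot: [-180.0, -0.0, 166.1]
ft_force: [0.0, -0.1, -5.2]
finger_gap: 14.8
grip_force: 78.5
```

```bash
python3 go.py 554 40 62 166
python3 - <<'E'
from bench import r
import cv2,numpy as np,pickle
a=r.snapshot("top");b=r.snapshot("side");pickle.dump((a,b),open('s2.pkl','wb'))
k=lambda s,u,v:cv2.resize(s["img"][v-45:v+45,u-60:u+60],(600,450),interpolation=cv2.INTER_NEAREST)
cv2.imwrite('pics/e.png',cv2.resize(np.vstack([k(a,303,170),k(b,335,180)]),None,fx=.66,fy=.66,interpolation=cv2.INTER_AREA))
E
```

```text
t 7.33 pos [553.91   40.372  82.237] rot [-179.991   -0.013  166.087] F [ 0.008 -0.085 -5.189] gap 14.830424596684672 gf 78.45035433769226
shift(now axes) [-0.181 -0.336 20.237] (target axes) [-0.177 -0.339 20.237] turn [-0.    -0.     0.002]
```

View pics/e.png

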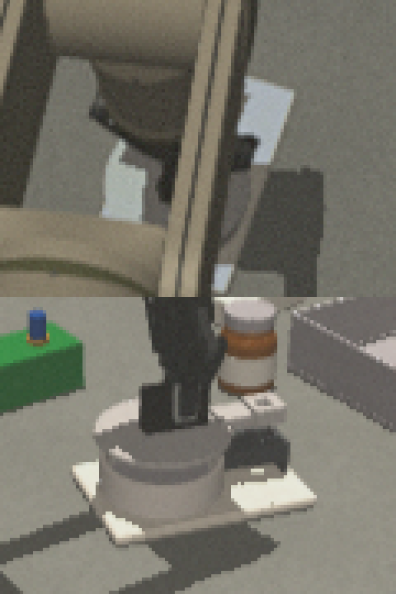

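The side view shows the cover over the cup, with its eye at about (354,166). I'll compare it with the press eye from the same camera.

Run:
```python
import pickle
from meas import *
np.set_printoptions(precision=1,suppress=True)
a,b=pickle.load(open('s2.pkl','rb'))
for z in(79,81,83):print(*hole(b,354.3,166.4,z,2.5),*hole(b,354.3,166.4,z,3))
X=cloud(b)
print(np.array([X[v,u] for u,v in((350,168),(359,168),(354,170),(358,165))]))
g=cv2.cvtColor(b["img"],cv2.COLOR_BGR2GRAY);print(g[160:176,342:368])
```

```text
(np.float64(354.31), np.float64(166.37)) [632.6  21.4  79. ] (np.float64(354.55), np.float64(166.87)) [631.2  18.7  79. ]
(np.float64(354.31), np.float64(166.37)) [630.1  18.6  81. ] (np.float64(354.55), np.float64(166.87)) [628.8  15.8  81. ]
(np.float64(354.31), np.float64(166.37)) [627.6  15.7  83. ] (np.float64(354.55), np.float64(166.87)) [626.3  13.   83. ]
[[617.8  22.8  77.3]
 [638.3   6.9  78.6]
 [622.5  10.   75.2]
 [644.9  19.7  80.8]]
[[ 94 117 132 137 140 144 141 144 144 144 142 142 139 134 107  87 139 144
  145 143 144 145 145 148 135  84]
 [ 73  83  92 102 128 129 144 146 144 142 143 130 111  98  77  67 143 144
  144 146 145 147 147 144 145 132]
 [ 70  68  71  73  88  89  98  98 100  98  95  89  80  72  63  74 102 143
  145 145 145 144 143 143 146 144]
 [ 80  75  72  70  68  71  70  69  69  71  67  68  69  93 128 100 134 144
  146 146 147 147 144 144 141 144]
 [135 132  77  78  74  76  74  97 122 124 152 185 185 187 193 189 169 146
  143 145 147 147 148 147 147 148]
 [146 144 132 132 129  81 137 188 192 192 191 199 185 166 202 206 204 169
  146 145 146 149 146 146 145 
[... 395 characters left out ...]
44 133 136
  126 126 143 142 141 145 143 144]
 [208 207 206 207 208 207 204 207 190 126 119 135 136 121 120 122 119 120
  121 128 141 143 143 142 143 142]
 [142 205 206 191 174 174 161 149 139 122 115 121 123 119 119 124 119 120
  121 131 142 143 141 146 142 143]
 [109 147 148 141 130 129 124 121 118 119 113 120 121 122 120 122 122 121
  118 130 143 142 143 144 143 143]
 [115 120 116 120 119 119 116 120 116 115 113 118 121 121 115 126 128 134
  135 140 144 138 143 139 144 143]
 [113 110 184 109 118 121 114 111 111 105 110 106 103 101  81 111 116 143
  145 140 141 141 139 142 143 139]
 [109 109 142 121 102 102 101  79  75  75  80  79  73  73  62  79  95 123
  142 144 141 141 143 143 141 143]]
```

>>> send_rows --pt "0 0 6 0 0 0" --pt "0 0 6 0 0 0" --pt "0 0 3 0 0 0" --pt "0 0 0 0 0 0" --pt "0 0 0 0 0 0"

```text
time: 8.05
tool_pos: [554.1, 40.4, 67.4]
tcp_rot: [180.0, 0.0, 166.1]
ft_force: [-0.2, -0.6, -5.6]
finger_gap: 14.8
grip_force: 78.6
```

>>> send_rows --pt "0 0 1 0 0 0" --pt "0 0 1 0 0 0" --pt "0 0 0 0 0 0" --pt "0 0 0 0 0 0"

```text
time: 8.55
tool_pos: [554.0, 40.4, 65.3]
tcp_rot: [-180.0, -0.0, 166.1]
ft_force: [0.0, 0.4, -5.7]
finger_gap: 14.5
grip_force: 78.6
```

```bash
python3 go.py 554.1 40.1 62 166
```

```text
t 8.55 pos [553.979  40.422  65.3  ] rot [-179.999   -0.     166.088] F [ 0.018  0.357 -5.722] gap 14.51404322734685 gf 78.55494618415833
shift(now axes) [-0.195 -0.283  3.3  ] (target axes) [-0.195 -0.283  3.3  ] turn [-0.    -0.     0.002]
```

>>> send_rows --pt "0 0 1 0 0 0" --pt "0 0 0.5 0 0 0" --pt "0 0 0 0 0 0"

```text
time: 8.93
tool_pos: [553.9, 40.4, 63.7]
tcp_rot: [-180.0, -0.0, 166.1]
ft_force: [-0.4, -0.6, -4.6]
finger_gap: 14.7
grip_force: 78.6
```

>>> send_rows --pt "0 0 0.7 0 0 0" --pt "0 0 0 0 0 0" --pt "0 0 0 0 0 0"

```text
time: 9.3
tool_pos: [554.1, 40.5, 63.3]
tcp_rot: [180.0, 0.0, 166.1]
ft_force: [-0.7, 0.5, -2.1]
finger_gap: 14.5
grip_force: 78.8
```

>>> send_rows --pt "0 0 0.6 0 0 0" --pt "0 0 0 0 0 0" --pt "0 0 0 0 0 0"

```text
time: 9.68
tool_pos: [554.1, 40.5, 63.3]
tcp_rot: [180.0, 0.0, 166.1]
ft_force: [-4.8, 0.6, 4.5]
finger_gap: 14.8
grip_force: 80.2
```

Run:
```python
from bench import r
import pickle
b=r.snapshot("side");pickle.dump(b,open('s3.pkl','wb'))
from meas import *
np.set_printoptions(precision=1,suppress=True)
g=cv2.cvtColor(b["img"],cv2.COLOR_BGR2GRAY);print(g[164:182,342:366])
u,v=proj(b,[[631.4,19.4,61]])[0];print(u,v)
for R in(2,2.5,3):print(*hole(b,u,v,61,R))
```

```text
[[133 131  80  78  74  78  71  73  73  73  74  76  79  78  83 133 145 145
  143 146 145 147 149 147]
 [146 145 132 131 128  80  79  77  81  79  82  82  80 132 136 145 148 147
  144 146 146 146 147 146]
 [147 142 144 146 144 132 131 129 127 130 130 130 133 145 148 147 148 147
  143 145 149 147 146 141]
 [144 145 145 146 145 146 144 146 144 145 144 142 143 146 143 147 147 144
  145 140 143 143 143 144]
 [145 148 146 144 145 142 144 146 144 145 145 145 144 146 146 144 145 142
  144 145 143 140 142 143]
 [142 142 143 145 143 142 141 145 146 146 142 154 169 169 180 157 141 143
  141 141 142 142 143 146]
 [144 145 144 143 142 143 172 169 177 194 197 197 199 199 205 196 158 146
  148 143 142 140 143 143]
 [145 143 143 142 144 134 158 199 204 204 196 184 184 187 199 207 198 144
  146 144 142 142 142 144]
 [142 143 144 155 164 153 119 188 207 190 139 138 140 135 156 204 208 180
  143 142 140 142 139 141]
 [180 190 190 197 199 196 165 129 186 204 168 140 141 152 149 206 209 204
  180 143 144 142 140 139]
 [203 206 207 206 204 207 200 163 127 208 202 195 194 199 180 177 177 162
  144 140 141 14
[... 239 characters left out ...]
147 140 134 121 123 121 123 119 121 122 121 119
  122 123 140 141 141 140]
 [145 140 132 129 125 117 117 117 120 113 118 120 121 122 118 118 123 119
   98  98 123 140 143 143]
 [115 111 117 117 117 117 118 117 117 110 120 118 109 100  99  97  86  85
   71  77  86 141 142 145]
 [110 186 165 120 106 100  97  87  81  94  93  89  78  73  73  73  67  64
   66  70  80 142 141 141]
 [109 144 132  82  80  83  73  68  62  74  69  68  68  61  66  69  68  65
   67  66  81 140 141 144]]
354.02298404376245 172.17096164686185
(np.float64(354.36), np.float64(172.46)) [631.1  17.5  61. ]
(np.float64(353.98), np.float64(172.38)) [630.5  18.5  61. ]
(np.float64(354.58), np.float64(174.46)) [624.1   7.8  61. ]
```

The eye sits within about 1 mm of the expected pixel and the cover bears on the mould. I'll release it and go up.

>>> send_rows --pt "0 0 -0.4 0 0 0" --pt "0 0 0 0 0 0" --pt "0 0 0 0 0 0" --pt "0 0 0 0 0 0" --pt "0 0 0 0 0 0" --grip -1

```text
time: 10.35
tool_pos: [554.0, 40.5, 62.9]
tcp_rot: [180.0, 0.0, 166.1]
ft_force: [-0.5, -0.1, -0.3]
finger_gap: 85.2
grip_force: 0.0
```

>>> send_rows --pt "0 0 -10 0 0 0" --pt "0 0 -30 0 0 0" --pt "0 0 -40 0 0 0" --pt "0 0 -30 0 0 0" --pt "0 0 -5 0 0 0"

```text
time: 10.98
tool_pos: [555.9, 40.4, 181.6]
tcp_rot: [179.9, 0.3, 166.1]
ft_force: [0.3, -0.3, -0.1]
finger_gap: 85.6
grip_force: 0.0
```

```bash
python3 go.py 469 289.5 120 166
```

```text
t 10.97 pos [555.896  40.392 181.583] rot [179.928   0.325 166.088] F [ 0.264 -0.35  -0.127] gap 85.6483224849933 gf 0.0
shift(now axes) [144.586 220.833  61.042] (target axes) [144.58  220.686  61.583] turn [0.001 0.006 0.002]
```

>>> send_rows --pt "12 18 0 0 0 0" --pt "24 37 0 0 0 0" --pt "28 43 5 0 0 0" --pt "28 43 10 0 0 0" --pt "26 41 15 0 0 0"

```text
time: 11.6
tool_pos: [481.0, 247.6, 146.3]
tcp_rot: [-180.0, -0.1, 166.1]
ft_force: [0.6, 0.9, 0.3]
finger_gap: 85.3
grip_force: 0.0
```

>>> send_rows --pt "18 27 15 0 0 0" --pt "7 12 10 0 0 0" --pt "0 0 0 0 0 0" --pt "0 0 0 0 0 0"

```text
time: 12.1
tool_pos: [468.7, 288.6, 123.0]
tcp_rot: [-180.0, 0.0, 166.1]
ft_force: [-0.2, 0.4, 0.6]
finger_gap: 85.6
grip_force: 0.0
```

```bash
python3 go.py 469 289.5 58 166
python3 - <<'E'
from bench import r
import pickle
a=r.snapshot("top");b=r.snapshot("side");pickle.dump((a,b),open('s4.pkl','wb'))
import cv2,numpy as np
k=lambda s,u,v:cv2.resize(s["img"][v-45:v+45,u-75:u+75],(750,450),interpolation=cv2.INTER_NEAREST)
cv2.imwrite('pics/f.png',cv2.resize(np.vstack([k(a,265,170),k(b,315,180)]),None,fx=.66,fy=.66,interpolation=cv2.INTER_AREA))
from meas import *
np.set_printoptions(precision=1,suppress=True)
g=cv2.cvtColor(cv2.GaussianBlur(a["img"],(3,3),0),cv2.COLOR_BGR2GRAY)
for u,v,s in((309,147,a),(354,172.4,b)):
    for R in(2.5,3):print(*hole(s,u,v,61,R))
E
```

```text
t 12.1 pos [468.655 288.599 123.012] rot [-179.978    0.01   166.055] F [-0.178  0.367  0.637] gap 85.62274091219619 gf 0.0
shift(now axes) [-0.106  0.982 65.012] (target axes) [-0.116  0.958 65.012] turn [-0.     0.     0.001]
(np.float64(308.36), np.float64(149.34)) [629.3  21.5  61. ]
(np.float64(308.19), np.float64(149.31)) [629.3  22.   61. ]
(np.float64(353.95), np.float64(172.35)) [630.5  18.7  61. ]
(np.float64(354.58), np.float64(174.49)) [624.    7.7  61. ]
```

View pics/f.png

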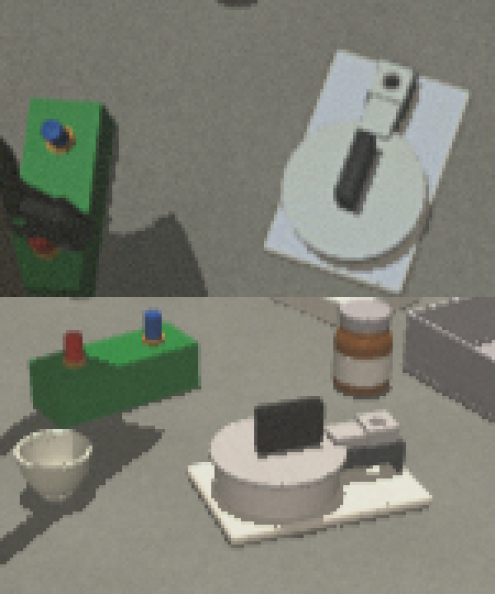

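Cover lies flat and square on the mould: top-view eye at (308,149), side-view eye at (354,172). The red pin is below the gripper, so I'll descend and grip its knob.

>>> send_rows --pt "0 1 10 0 0 0" --pt "0 0 18 0 0 0" --pt "0 0 20 0 0 0" --pt "0 0 12 0 0 0" --pt "0 0 4 0 0 0"

```text
time: 12.82
tool_pos: [467.6, 289.8, 57.2]
tcp_rot: [-179.9, -0.1, 166.1]
ft_force: [0.0, -0.4, 0.1]
finger_gap: 85.3
grip_force: 0.0
```

>>> send_rows --pt "0 0 0 0 0 0" --pt "0 0 0 0 0 0"

```text
time: 13.08
tool_pos: [469.1, 290.6, 59.7]
tcp_rot: [180.0, 0.1, 166.1]
ft_force: [0.9, 0.8, 0.3]
finger_gap: 85.7
grip_force: 0.0
```

```bash
python3 go.py 469 289.5 58 166
```

```text
t 13.07 pos [469.131 290.6    59.674] rot [179.952   0.059 166.091] F [0.944 0.763 0.349] gap 85.69100794871409 gf 0.0
shift(now axes) [-0.136 -1.101  1.673] (target axes) [-0.139 -1.099  1.674] turn [0.001 0.001 0.002]
```

>>> send_rows --pt "0 0 0 0 0 0" --pt "0 0 0 0 0 0" --pt "0 0 0 0 0 0" --pt "0 0 0 0 0 0" --pt "0 0 0 0 0 0" --grip 1 --grip_force 50

```text
time: 13.7
tool_pos: [468.6, 290.3, 59.1]
tcp_rot: [-180.0, 0.0, 166.1]
ft_force: [-0.8, -1.7, 3.1]
finger_gap: 16.2
grip_force: 48.7
```

```bash
python3 go.py 469 289.5 58 166
```

```text
t 13.7 pos [468.622 290.29   59.147] rot [-180.       0.007  166.09 ] F [-0.796 -1.711  3.127] gap 16.194613270571544 gf 48.71206998825073
shift(now axes) [-0.556 -0.676  1.147] (target axes) [-0.557 -0.675  1.147] turn [-0.     0.     0.002]
```

>>> send_rows --pt "0 0 -8 0 0 0" --pt "0 0 -20 0 0 0" --pt "0 0 -30 0 0 0" --pt "0 0 -35 0 0 0" --pt "0 0 -22 0 0 0"

```text
time: 14.32
tool_pos: [469.2, 290.7, 176.4]
tcp_rot: [179.9, 0.1, 166.1]
ft_force: [0.1, 0.2, -0.9]
finger_gap: 16.0
grip_force: 48.8
```

>>> send_rows --pt "0 0 0 0 0 0" --pt "0 0 0 0 0 0" --pt "0 0 0 0 0 0"

```text
time: 14.7
tool_pos: [467.6, 289.9, 172.2]
tcp_rot: [-179.9, -0.1, 166.1]
ft_force: [-0.1, -0.3, -1.0]
finger_gap: 16.0
grip_force: 48.8
```

```bash
python3 go.py 630.4 21 174 166
python3 - <<'E'
from bench import r
import pickle
b=r.snapshot("side");pickle.dump(b,open('s5.pkl','wb'))
import cv2,numpy as np
from meas import *
np.set_printoptions(precision=1,suppress=True)
h=cv2.cvtColor(b["img"],cv2.COLOR_BGR2HSV)
u0,v0=proj(b,[[468.6,290.3,150]])[0];print(u0,v0)
u0,v0=int(u0),int(v0)
cv2.imwrite('pics/g.png',cv2.resize(b["img"][v0-30:v0+30,u0-40:u0+40],(560,420),interpolation=cv2.INTER_NEAREST))
E
```

```text
t 14.7 pos [467.645 289.876 172.166] rot [-179.899   -0.121  166.09 ] F [-0.085 -0.27  -0.956] gap 15.994693935686223 gf 48.77630889415741
shift(now axes) [-222.615 -221.869   -1.917] (target axes) [-222.968 -221.516   -1.834] turn [-0.002 -0.002  0.002]
259.58979831681404 124.6856953019298
```

View pics/g.png

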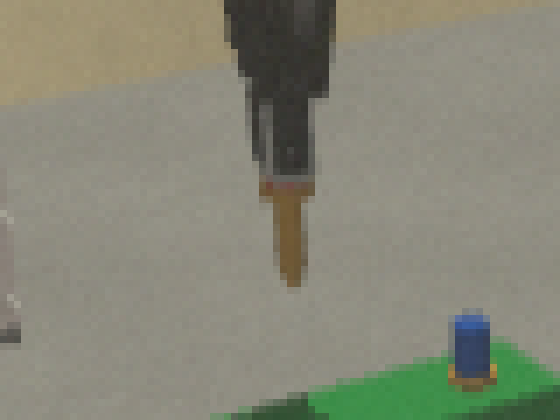

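The pin hangs upright, its tip at about (261,135) and its flange at about (260,121); blue stays in the block. Next I move it over the eyes.

>>> send_rows --pt "-15 -15 0 0 0 0" --pt "-30 -30 0 0 0 0" --pt "-37 -37 0 0 0 0" --pt "-37 -37 0 0 0 0" --pt "-37 -37 0 0 0 0"

```text
time: 15.38
tool_pos: [582.7, 99.9, 173.0]
tcp_rot: [-180.0, -0.1, 166.1]
ft_force: [0.4, 0.3, -1.0]
finger_gap: 16.0
grip_force: 48.8
```

>>> send_rows --pt "-35 -35 0 0 0 0" --pt "-22 -22 10 0 0 0" --pt "-9 -9 20 0 0 0" --pt "0 0 15 0 0 0" --pt "0 0 6 0 0 0"

```text
time: 16.0
tool_pos: [628.8, 22.8, 120.2]
tcp_rot: [-180.0, -0.2, 166.2]
ft_force: [-0.7, 0.7, 0.1]
finger_gap: 16.3
grip_force: 48.8
```

>>> send_rows --pt "0 0 0 0 0 0" --pt "0 0 0 0 0 0" --pt "0 0 0 0 0 0" --pt "0 0 0 0 0 0"

```text
time: 16.5
tool_pos: [631.0, 21.5, 123.5]
tcp_rot: [180.0, 0.1, 166.1]
ft_force: [0.2, -0.0, -1.0]
finger_gap: 16.2
grip_force: 48.8
```

```bash
python3 go.py 629.8 21.1 115 166
python3 - <<'E'
from bench import r
import pickle
b=r.snapshot("side");a=r.snapshot("top");pickle.dump((a,b),open('s6.pkl','wb'))
import cv2,numpy as np
from meas import *
np.set_printoptions(precision=1,suppress=True)
z=r.sense()["tool_pos"][2]
print(proj(b,[[630.4,21,z-9],[630.4,21,z-53],[630.4,21,61],[468.1,289.5,163],[468.1,289.5,119]]))
cv2.imwrite('pics/i.png',np.vstack([cv2.resize(s["img"][v-25:v+25,u-40:u+40],(480,300),interpolation=cv2.INTER_NEAREST) for s,u,v in((a,308,150),(b,354,165))]))
E
```

```text
t 16.5 pos [630.978  21.543 123.537] rot [179.99    0.056 166.097] F [ 0.219 -0.047 -0.979] gap 16.181422756277108 gf 48.83372604846954
shift(now axes) [ 1.046 -0.714  8.536] (target axes) [ 1.036 -0.715  8.537] turn [0.    0.001 0.002]
[[354.6 155.7]
 [353.6 169.3]
 [353.4 172. ]
 [259.3 120.8]
 [260.2 134.2]]
```

View pics/i.png

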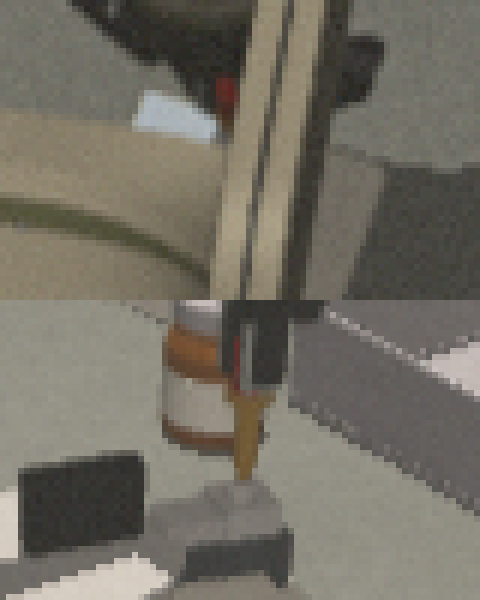

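Tip at about (354.4,169) in the side view, with the hole at (354,172), so it is aligned within about 1 mm. A small correction, then I descend while watching force.

>>> send_rows --pt "0.7 -0.4 2 0 0 0" --pt "0 0 3 0 0 0" --pt "0 0 2 0 0 0" --pt "0 0 0 0 0 0" --pt "0 0 0 0 0 0"

```text
time: 17.23
tool_pos: [629.9, 21.2, 115.9]
tcp_rot: [180.0, 0.0, 166.1]
ft_force: [0.1, -0.4, -1.2]
finger_gap: 16.4
grip_force: 48.8
```

>>> send_rows --pt "0 0 2 0 0 0" --pt "0 0 2 0 0 0" --pt "0 0 1 0 0 0" --pt "0 0 0 0 0 0"

```text
time: 17.73
tool_pos: [629.8, 21.2, 110.7]
tcp_rot: [-180.0, -0.0, 166.1]
ft_force: [-1.2, 0.2, -0.5]
finger_gap: 16.0
grip_force: 48.8
```

>>> send_rows --pt "0 0 2 0 0 0" --pt "0 0 1 0 0 0" --pt "0 0 0 0 0 0"

```text
time: 18.1
tool_pos: [629.8, 21.2, 107.7]
tcp_rot: [-180.0, -0.0, 166.1]
ft_force: [0.2, -0.1, -1.1]
finger_gap: 16.3
grip_force: 48.8
```

>>> send_rows --pt "0 0 2 0 0 0" --pt "0 0 2 0 0 0" --pt "0 0 2 0 0 0" --pt "0 0 0 0 0 0"

```text
time: 18.6
tool_pos: [629.9, 21.3, 101.7]
tcp_rot: [180.0, 0.0, 166.1]
ft_force: [1.2, 0.4, -0.7]
finger_gap: 16.2
grip_force: 48.7
```

>>> send_rows --pt "0 0 2 0 0 0" --pt "0 0 2 0 0 0" --pt "0 0 2 0 0 0" --pt "0 0 0 0 0 0"

```text
time: 19.1
tool_pos: [629.9, 21.3, 95.7]
tcp_rot: [180.0, -0.0, 166.1]
ft_force: [1.7, 1.1, -1.5]
finger_gap: 16.1
grip_force: 48.7
```

>>> send_rows --pt "0 0 2 0 0 0" --pt "0 0 2 0 0 0" --pt "0 0 2 0 0 0" --pt "0 0 0 0 0 0"

```text
time: 19.6
tool_pos: [629.9, 21.3, 89.7]
tcp_rot: [180.0, -0.0, 166.1]
ft_force: [2.2, 1.2, -2.0]
finger_gap: 15.8
grip_force: 48.8
```

>>> send_rows --pt "0 0 2 0 0 0" --pt "0 0 2 0 0 0" --pt "0 0 1 0 0 0" --pt "0 0 0 0 0 0"

```text
time: 20.1
tool_pos: [629.9, 21.5, 84.9]
tcp_rot: [180.0, -0.0, 166.1]
ft_force: [3.2, 2.9, 0.6]
finger_gap: 16.4
grip_force: 49.0
```

>>> send_rows --pt "-0.4 0.5 1 0 0 0" --pt "0 0 2 0 0 0" --pt "0 0 2 0 0 0" --pt "0 0 0 0 0 0"

```text
time: 20.6
tool_pos: [630.2, 21.6, 79.5]
tcp_rot: [-180.0, -0.0, 166.1]
ft_force: [2.0, 2.2, -1.9]
finger_gap: 15.9
grip_force: 49.0
```

>>> send_rows --pt "0 0 2 0 0 0" --pt "0 0 2 0 0 0" --pt "0 0 1 0 0 0" --pt "0 0 0 0 0 0"

```text
time: 21.1
tool_pos: [630.3, 21.6, 74.7]
tcp_rot: [-180.0, -0.0, 166.1]
ft_force: [1.1, 2.3, -0.1]
finger_gap: 16.5
grip_force: 49.0
```

>>> send_rows --pt "0 0 2 0 0 0" --pt "0 0 1.5 0 0 0" --pt "0 0 0 0 0 0" --pt "0 0 0 0 0 0"

```text
time: 21.6
tool_pos: [630.3, 21.6, 71.2]
tcp_rot: [-180.0, -0.0, 166.1]
ft_force: [2.0, 2.4, -1.8]
finger_gap: 16.3
grip_force: 48.9
```

>>> send_rows --pt "0 0 1 0 0 0" --pt "0 0 0 0 0 0" --pt "0 0 0 0 0 0"

```text
time: 21.98
tool_pos: [630.4, 21.6, 70.4]
tcp_rot: [-180.0, -0.0, 166.1]
ft_force: [1.7, 1.2, -0.0]
finger_gap: 16.3
grip_force: 49.0
```

>>> send_rows --pt "0 0 0.8 0 0 0" --pt "0 0 0.5 0 0 0" --pt "0 0 0 0 0 0" --pt "0 0 0 0 0 0"

```text
time: 22.48
tool_pos: [630.7, 21.6, 70.1]
tcp_rot: [180.0, 0.0, 166.1]
ft_force: [-0.2, 1.4, 7.2]
finger_gap: 16.3
grip_force: 49.7
```

>>> send_rows --pt "0 0 0.6 0 0 0" --pt "0 0 0 0 0 0" --pt "0 0 0 0 0 0"

```text
time: 22.85
tool_pos: [630.7, 21.6, 70.1]
tcp_rot: [180.0, 0.0, 166.1]
ft_force: [-4.1, 1.8, 10.2]
finger_gap: 16.0
grip_force: 50.1
```

The pin stopped at TCP z = 70.1 with force rising, exactly the predicted home height. I'll release and retreat.

>>> send_rows --pt "0 0 -1 0 0 0" --pt "0 0 0 0 0 0" --pt "0 0 0 0 0 0" --pt "0 0 0 0 0 0" --pt "0 0 0 0 0 0" --grip -1

```text
time: 23.48
tool_pos: [630.3, 21.6, 69.4]
tcp_rot: [-180.0, -0.0, 166.1]
ft_force: [0.1, 0.0, -0.6]
finger_gap: 85.7
grip_force: 0.0
```

>>> send_rows --pt "0 0 -8 0 0 0" --pt "0 0 -25 0 0 0" --pt "0 0 -40 0 0 0" --pt "0 0 -40 0 0 0" --pt "0 0 -15 0 0 0"

```text
time: 24.1
tool_pos: [632.1, 21.6, 201.7]
tcp_rot: [179.9, 0.3, 166.1]
ft_force: [0.6, 0.4, -0.6]
finger_gap: 85.3
grip_force: 0.0
```

>>> send_rows --pt "20 30 0 0 0 0" --pt "30 45 0 0 0 0" --pt "30 45 0 0 0 0" --pt "20 30 0 0 0 0" --pt "0 0 0 0 0 0"

```text
time: 24.72
tool_pos: [567.9, 193.7, 196.7]
tcp_rot: [-180.0, -0.1, 166.3]
ft_force: [0.3, -1.6, -0.1]
finger_gap: 85.4
grip_force: 0.0
```

Run:
```python
from bench import r
import pickle
b=r.snapshot("side");a=r.snapshot("top")
from meas import *
cv2.imwrite('pics/j.png',np.vstack([cv2.resize(s["img"][v-40:v+40,u-65:u+65],(520,300),interpolation=cv2.INTER_NEAREST) for s,u,v in((a,280,165),(b,330,175))]))
for n,s in(("t",a),("s",b)):
    h=cv2.cvtColor(s["img"],cv2.COLOR_BGR2HSV);bx=(295,320,130,160) if n=="t" else (340,370,150,180)
    m=(h[...,1]>120)&((h[...,0]<8)|(h[...,0]>172))&box(s,*bx);v,u=np.nonzero(m);print(len(u),plane(s,[[u.mean(),v.mean()]],78)[0],proj(s,[[630.7,21,65],[630.7,21,91]]),u.mean(),v.min(),v.max())
```

```text
30 [631.39897073  22.49279446  78.        ] [[308.53513034 148.38522666]
 [308.10420492 145.16596761]] 307.8 144 149
54 [632.51180589  21.65968553  78.        ] [[353.58506624 170.81469576]
 [354.17910219 162.93026722]] 354.22222222222223 162 172
```

View pics/j.png

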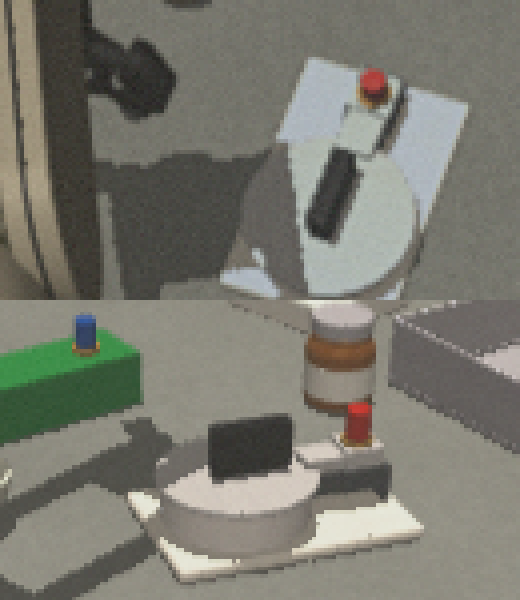

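The red pin is home and upright on the seated cover (side-view knob at (354,167), rows 162–172 as predicted), and nothing else has been disturbed. Handing in.

```bash
python3 -c "
from bench import r
print(r.hand_in())"
```

```text
the job is handed in; nothing more can be done
None
```

The cover is seated flat on the mould, the red pin is fully home through both eyes and released, and the job is handed in; the blue pin, jar and bowl were not touched, and the hand-in returned no verdict.

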